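# Clamp the tube rack on the shaker

## Robot

A 6-joint arm with a two-finger parallel gripper is mounted at the origin on the work surface. World frame = base frame: x ahead of the robot, y to its left, z up, the work surface at z = 0. Lengths are in m, angles in rad, forces in N, time in s.
With the tool pointing down it reaches from about 0.35 to 0.975 m from the base axis. Payload 7.1 kg.
Tool frame: the origin (TCP) lies midway between the tips of the shut fingers; the grasp point (between the pads) lies 19 mm behind it; z points along the fingers, y is the line along which they close (so a half turn about z gives the same grasp; the last joint's range is limited). The gripper opens to 88 mm and grips with 3 to 60 N. Pads are 20 mm wide; open, the fingers measure 115 mm over their backs; the gripper's body (75 mm by 178 mm) begins 61 mm behind the grasp point.
Start: joints at [1.141, 0.423, 1.63, -0, 1.089, -0.019], TCP at [0.25, 0.573, 0.192] pointing down, gripper open.
Joint ranges: [-3, 3], [-0.9, 2.11], [0.09, 2.58], [-1.31, 4.45], [0.11, 2.69], [-2.54, 2.54]. Speed limits (rad/s): [2.39, 2.39, 3.01, 3.14, 3.14, 3.14].

## Interface

Orientations are given as a unit quaternion [x, y, z, w].
In Python, from cell import ctrl, grab_frame, camera_info, finish_job, boxes_of gives the robot as it stands.
- The arm moves only by the shell command python3 -m pendant 'ROWS'. ROWS is JSON, a list that holds one entry, the list of rows, each a list of 5 numbers: the opening, from 0 (shut) to 1 (fully open), then the shift along the tool's x, y, z in mm, then the turn about the tool's z in rad. In form: [[[claw, tx, ty, tz, twist], ...]]. A call has 1 to 10 rows; each row shifts and turns the commanded pose from where the row before left it, along the tool's axes as they then stand; what a row does not reach is not made up. A row lasts 1/12 s, in which the tool goes at most 41.7 mm and 7.16 degrees, less where a joint would pass 70% of its speed; a pose out of reach is approached as far as the arm can. A call with a gripper value outside its range is refused whole. The fingers move at their own pace and stop on an object; the grip force is fixed at half the most. Time passes only in rows, so rows that do not move let the fingers close. It gives the time, the measured TCP pose, the force, the opening and the grip force at its end, in the units of the state.
- ctrl.get_obs(): the state, without advancing time (a new reading comes with each control period).
- grab_frame(name): name is "side" or "top"; returns the picture (400x640x3 uint8, red, green, blue); there is no depth.
- camera_info(name): a dict with "K" (3x3 intrinsics, pixels), "k1" (the pictures are not rectified: a ray, as slopes to the right and down, at radius r is drawn at 1 + k1 r^2 times it, then the intrinsics apply), "view" (4x4, takes a point from world to camera coordinates). Camera axes: x right, y down, z forward; pixel columns grow to the right and rows downward; lengths in m; the calibration is good to about 2 mm. A picture is of the moment at which its call begins. camera_info takes no time and is no camera call.
- finish_job(): hands the job in; it is judged then, once.
Trained networks look in the newest picture that a camera, given by its name, has taken for a name from the list of things; names that differ only in an ending like _2 or _b are one class to them, and where a whole thing is asked for, a point or a joint stands for the part that bears it (a point fixed in the world has none). Each returns a list of dicts, best first, with "p" (0 to 1); they miss things now and then, are a little off and sometimes report something else, mostly with a low value. They report only what shows in the picture. A call takes as long as a camera call. They do not tell look-alikes from the thing itself.
- boxes_of(camera, name): "centre" ([x, y, z] in m, in world coordinates, good to about 4 mm: the middle of the surface that is visible of it).
The state is a dict: "time": time; "joint_positions": joint angles; "qd": joint speeds; "joint_efforts": joint torques, N m; "eef_pos": TCP position; "tool_rot": TCP orientation; "wrist_force": force on the tool from outside, world axes, zero at the start; "torque": the same for the moment, N m; "gripper_width": opening from 0.0 (shut) to 1.0 (fully open); "finger_force": force on a finger pad.
Only numpy, scipy, OpenCV 4.12 (cv2) and the standard library are available. Lean on these libraries where they do the work, as an engineer would, in place of code of your own. Each camera call takes 0.05 s, during which the arm holds its last target. There are 200 camera calls.

## Task

Make the tube rack fast on the platform shaker: push the hold-down bar round over the tubes until it is fully home in the catch post, then push the cam lever all the way down so that the bar is clamped on the tube caps. This is done by pushing only: pick nothing up, and leave the rack and the other things on the bench as they stand.

Things in the scene. Friction and masses are not known exactly. Their poses are not given: they have to be found in the camera images.
- shaker: platform shaker, fixed to the bench: ivory housing with a 280 x 260 mm black-matted platform whose top is 85 mm above the bench. Origin on the bench under the platform's centre; own x points away from the panel side (away from the robot when unturned), y to its left, z up. On the platform stand the tube rack (along x in the middle), on its +y side the pivot post of the hold-down bar and on its -y side the catch post with the cam lever
- rack: the white rack of 35 purple-capped tubes on the shaker's platform, 206 mm (own x) x 86 mm (y); origin at the centre of its underside; the cap tops are 88 mm above it (173 mm above the bench). Loose, about 0.5 kg, kept by low rails
- bar_swing (a joint): swing of the hold-down bar about its upright pivot post, rad: 0 = fully home across the rack, against its stop in the catch post; it starts swung away towards the robot at 1.05 to 1.5 and turns anticlockwise seen from above to go home. Stays where it is left (pivot friction 0.06 N m)
- bar_pivot (a point): fixed point on the axis of the pivot post, level with the top of the unclamped bar (203.5 mm above the bench); the post and its nut rise 24 mm above this point
- bar_tip (a point): point on the centre line of the bar's top face, 164 mm from the pivot axis, 14 mm short of its free end. The bar is a straight aluminium square tube 20 x 20 mm in section, level, its top face at the height of bar_pivot. It can sink up to 9 mm on a lift spring (about 2 N to start, 0.5 N per mm more)
- bar_push (a point): point to push on: middle of the bar's upright side face that looks back along the swing (the face on the robot's side when home), 85 mm from the pivot axis, 10 mm below the bar's top face. Clear air of 30 mm lies between the bar's top face and the cap tops
- bar_pad: black rubber strip 20 x 90 x 8 mm under the bar; origin at its middle. It passes 2.5 mm above the tube caps while the lever is up and bears on them once the cam has pressed the bar down (about 4 mm)
- cam_lever (a joint): turn of the cam lever, rad: 0 = raised (lever 52 degrees above level), grows as it is pushed down, 1.13 = fully down on its stop, the lever then drooping 13 degrees below level. Starts at 0 to 0.2 and stays where it is left: it needs about 2 N at the grip to move, about 4 N near the end. With the lever down first, the cam blocks the bar's way in
- lever_pivot (a point): fixed point on the level axis of the cam lever (axis along the shaker's x), on the catch post above the place of the bar's end, 227 mm above the bench; the post's back plate, on the shaker's +x side of the bar's place, ends 16 mm above this point
- lever_grip (a point): centre of the lever's round black grip (18 mm thick, 54 mm long), 72 mm from lever_pivot; the lever points outwards from the shaker (towards its -y) and upwards, and goes down in the upright plane through lever_pivot along the shaker's y
- lever_tip (a point): end of the lever's black grip, 95 mm from lever_pivot
- cup: bystander, loose: capped specimen cup, 65 mm across, 65 mm tall, on the bench beside the catch-post side of the shaker; origin at the centre of its underside
- kit_box: bystander, loose: upright blue carton 46 x 72 x 115 mm on the bench beside the catch-post side of the shaker; origin at the centre of its underside
- reagent: bystander, loose: reagent bottle with yellow-green content, 72 mm across, 175 mm tall, on the bench beside the pivot-post side; origin at the centre of its underside
- calculator: bystander, loose: desk calculator 150 x 105 x 18 mm lying on the bench on the pivot-post side; origin at the centre of its underside
- small_rack: bystander, loose: small white rack of amber-capped tubes, 106 x 86 mm, 88 mm tall, on the bench further out on the catch-post side; origin at the centre of its underside
- water_bottle: bystander, loose: water bottle, 67 mm across, 211 mm tall, on the bench further out on the pivot-post side; origin at the centre of its underside
- pipette: bystander, loose: hand pipette about 255 mm long, 27 mm thick, lying on the bench between the robot and the shaker; origin at the centre of its underside
Things that resemble listed ones, but are neither listed nor needed, are in the scene too. What is shaped like the rack but orange or pink is not meant.

How it is judged:
On the way, in this order (a step that is already met when the one before it is completed fails the run):
1. the bar is fully home over the rack while the cam lever is still up (value of joint bar_swing below 0.06 rad and value of joint cam_lever below 0.4 rad), for 0.2 s.
2. the cam lever is fully down with the bar home (value of joint bar_swing below 0.06 rad and value of joint cam_lever above 1.03 rad), for 0.2 s.
At the end, for the whole second after the job is handed in: the bar is within 0.06 rad of home, the cam lever is within 0.1 rad of fully down, the rubber strip bears on the tubes with more than 2 N, and the rack stands still and level within 12 mm of where it stood (all of step 2 and contact force between bar_pad and rack above 2 N and distance of rack from where it was at the start of the episode below 0.012 m and angle between rack's own z axis and vertical below 0.04 rad and linear speed of rack below 0.02 m/s); the robot touches nothing.
It fails at once if the tube rack is lifted or pushed away (more than 15 mm) (distance of rack from where it was at the start of the episode above 0.015 m).
It fails at once if another thing on the bench is carried or pushed away (more than 25 mm) (distance of any of cup, kit_box, reagent, calculator, small_rack, water_bottle, pipette from where it was at the start of the episode above 0.025 m).
It fails at once if another thing on the bench is knocked over (angle between any of cup, kit_box, reagent, calculator, small_rack, water_bottle, pipette's own z axis and vertical above 0.5 rad).
It also fails if it takes over 51 s, if anything falls off the work surface, if the arm or the gripper's body presses on something with over 40 N, if the wrist force passes 120 N, or if a joint passes its speed limit or range.

## Working session

There is one attempt and no reset: what is moved stays moved. The work goes in short steps, Python scripts to look and compute and a shell command to move; the robot and the scene stay as the last step left them, time stands still between calls to the robot, and variables do not carry over. Pictures are saved under pics/ and viewed, at most 10 in all, crops included, and the job is handed in when it is done.

```bash
mkdir -p pics; python3 - <<'E'
from cell import *
import cv2
for c in ("side","top"):
    cv2.imwrite(f"pics/{c}0.png",grab_frame(c)[:,:,::-1])
    i=camera_info(c); print(c,i["K"],i["k1"],i["view"])
    for n in ("shaker","rack","bar_swing","bar_pad","cam_lever","lever_grip","lever_tip","bar_tip","bar_push","cup","kit_box","reagent","pipette"):
        print(n,[(round(d["p"],2),[round(float(v),3) for v in d["centre"]]) for d in boxes_of(c,n)[:3]])
o=ctrl.get_obs();print(o["time"],o["eef_pos"],o["tool_rot"])
E
```

```text
side [[445.30648314   0.         317.21955918]
 [  0.         445.30648314 198.98919383]
 [  0.           0.           1.        ]] -0.10840253825444099 [[ 0.99820891 -0.05882407 -0.01089454 -0.50859504]
 [-0.04268501 -0.57272273 -0.81863708  0.22461203]
 [ 0.04191602  0.81763586 -0.57420784  1.37742649]
 [ 0.          0.          0.          1.        ]]
shaker [(0.93, [0.577, -0.115, 0.087])]
rack [(0.97, [0.619, -0.05, 0.145]), (0.66, [0.28, -0.279, 0.068]), (0.59, [0.388, 0.277, 0.061])]
bar_swing [(0.72, [0.549, 0.021, 0.205])]
bar_pad [(0.58, [0.574, -0.144, 0.237]), (0.37, [0.552, 0.021, 0.184])]
cam_lever [(0.69, [0.579, -0.139, 0.231]), (0.3, [0.416, 0.036, 0.019])]
lever_grip [(0.7, [0.516, -0.388, 0.058]), (0.46, [0.58, -0.143, 0.238])]
lever_tip []
bar_tip [(0.85, [0.542, 0.023, 0.201])]
bar_push [(0.92, [0.54, 0.023, 0.202])]
cup [(0.83, [0.498, -0.226, 0.066])]
kit_box [(0.97, [0.622, -0.291, 0.098]), (0.6, [0.582, -0.115, 0.09])]
reagent [(0.72, [0.754, 0.137, 0.11]), (0.7, [0.578, -0.139, 0.24]), (0.3, [0.537, 0.024, 0.202])]
pipette [(0.68, [0.417, 0.035, 0.021])]
to
[... 498 characters left out ...]
wing [(0.88, [0.532, 0.03, 0.201]), (0.37, [0.62, -0.262, 0.113]), (0.31, [0.571, -0.149, 0.269])]
bar_pad []
cam_lever [(0.54, [0.572, -0.149, 0.267]), (0.39, [0.742, 0.156, 0.124])]
lever_grip [(0.6, [0.572, -0.149, 0.268])]
lever_tip [(0.69, [0.572, -0.149, 0.266])]
bar_tip [(0.96, [0.533, 0.025, 0.202]), (0.55, [0.658, 0.319, 0.145])]
bar_push [(0.68, [0.532, 0.028, 0.207])]
cup [(0.55, [0.5, -0.209, 0.067])]
kit_box [(0.78, [0.623, -0.259, 0.115])]
reagent [(0.82, [0.741, 0.153, 0.124]), (0.61, [0.418, 0.053, 0.021]), (0.16, [0.571, -0.146, 0.266])]
pipette [(0.92, [0.419, 0.053, 0.02])]
1.4 [0.249548   0.57300159 0.19229894] [2.03961863e-01 9.78978835e-01 6.57948506e-06 3.82766542e-06]
```

View pics/side0.png

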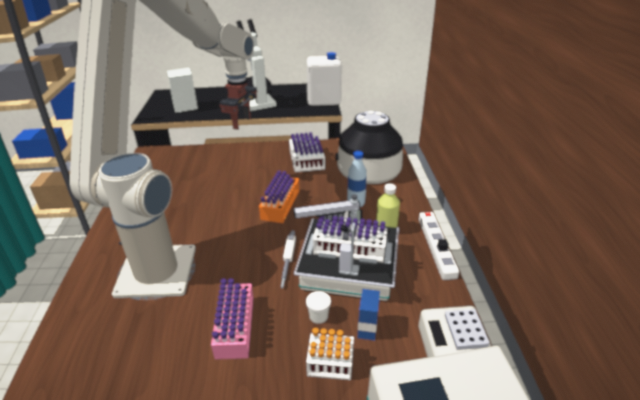

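View pics/top0.png

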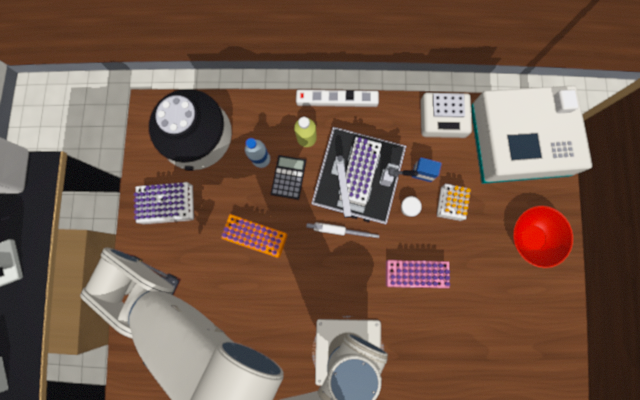

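Candidates in the top picture: the white rack on the shaker at (363,170) is the target. Its look-alikes are the white rack at (163,202), orange at (254,235), pink at (418,273) and the amber small rack at (455,202). The bar runs from about (340,157) to (347,215), and the lever is at about (395,173). I'll check this in a close crop of both views.

```bash
python3 - <<'E'
import cv2,numpy as np
a=cv2.imread("pics/top0.png")[115:235,295:445]; b=cv2.imread("pics/side0.png")[180:300,280:430]
f=lambda i:cv2.resize(i,(750,600),interpolation=cv2.INTER_CUBIC)
cv2.imwrite("pics/topc.png",f(a));cv2.imwrite("pics/sidec.png",f(b))
E
cat > h.py <<'E'
from cell import *
import numpy as np
def px(cam,u,v,z):
    i=camera_info(cam);K=np.array(i["K"]);V=np.array(i["view"]);k=i["k1"]
    d=np.array([(u-K[0,2])/K[0,0],(v-K[1,2])/K[1,1]]);s=d.copy()
    for _ in range(20): s=d/(1+k*(s@s))
    R=V[:3,:3];c=-R.T@V[:3,3];r=R.T@np.array([s[0],s[1],1]);return c+r*(z-c[2])/r[2]
def proj(cam,p):
    i=camera_info(cam);K=np.array(i["K"]);V=np.array(i["view"])
    q=V[:3,:3]@np.array(p)+V[:3,3];s=q[:2]/q[2];s=s*(1+i["k1"]*(s@s));return K[:2,:2]@s+K[:2,2]
E
```

```text
(no output)
```

View pics/topc.png

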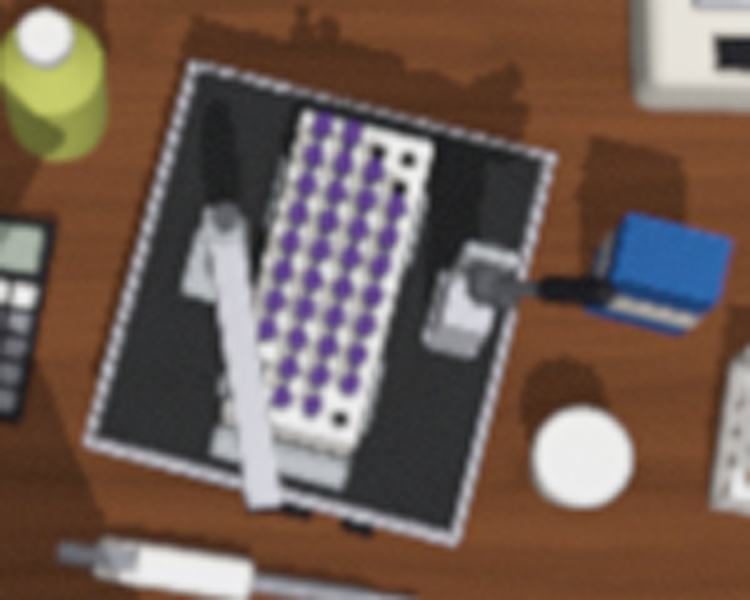

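View pics/sidec.png

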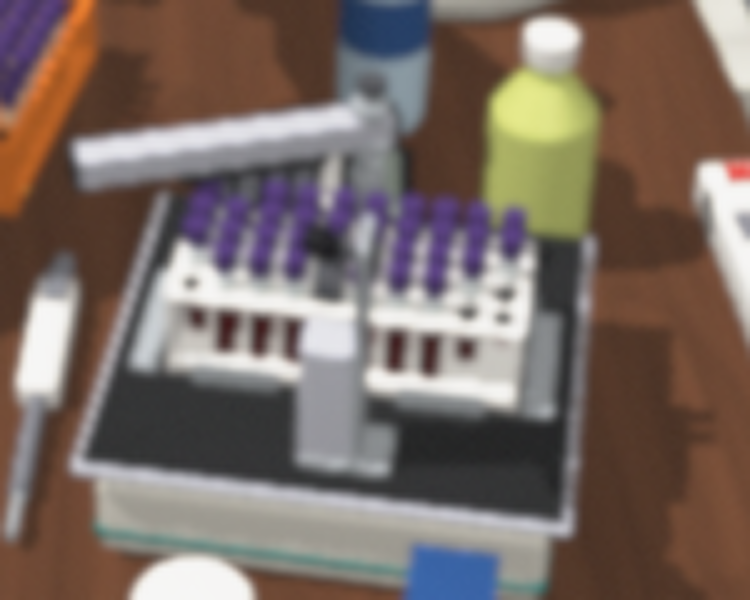

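The crops confirm the rack: white, purple caps, on the black platform. Pixels in the top crop:
- **Platform corners:** (193,65), (553,155), (457,543), (88,442)
- **Pivot nut:** (228,215)
- **Bar end:** (263,505)
- **Lever:** from (490,285) to its tip at (610,290)

The lever is raised, above the blue kit box.

```bash
python3 - <<'E'
from h import *
t=lambda u,v,z:px("top",295+u/5,115+v/5,z)
C=[t(193,65,.085),t(553,155,.085),t(457,543,.085),t(88,442,.085)]
print(np.round(C,3)); c=np.mean(C,0)
ax=(C[0]-C[3]+C[1]-C[2]);ay=C[0]-C[1]+C[3]-C[2]
print("centre",c,"yaw",np.degrees(np.arctan2(ax[1],ax[0])),np.degrees(np.arctan2(-ay[0],ay[1])))
y=(np.arctan2(ax[1],ax[0])+np.arctan2(-ay[0],ay[1]))/2
R=np.array([[np.cos(y),-np.sin(y)],[np.sin(y),np.cos(y)]])
P={"nut":t(228,215,.227),"barend":t(263,505,.2035),"barend_L":t(247,508,.2035),"barend_R":t(280,502,.2035),"levpiv":t(490,285,.227),"grip":t(575,290,.27),"tip":t(610,290,.29)}
for k,p in P.items(): print(k,np.round(p,3),"shaker frame",np.round(R.T@(p[:2]-c[:2]),3))
for n,q in {"cup":(583,455,.065),"kit1":(630,215,.115),"kit2":(730,240,.115),"kit3":(705,310,.115),"kit4":(600,290,.115)}.items(): print(n,np.round(t(*q),3))
v=(P["barend"]-P["nut"])[:2];print("bar len",np.linalg.norm(v),"swing",np.degrees(np.arctan2(v[1],v[0])-(y-np.pi/2)))
E
```

```text
[[ 0.764  0.062  0.085]
 [ 0.703 -0.188  0.085]
 [ 0.433 -0.12   0.085]
 [ 0.498  0.129  0.085]]
centre [ 0.5994807  -0.02921671  0.085     ] yaw -14.18303530461718 -14.125386822460111
nut [0.62  0.039 0.227] shaker frame [0.003 0.072]
barend [0.443 0.015 0.204] shaker frame [-0.162  0.005]
barend_L [0.441 0.025 0.204] shaker frame [-0.167  0.014]
barend_R [0.445 0.005 0.204] shaker frame [-0.158 -0.005]
levpiv [ 0.579 -0.122  0.227] shaker frame [ 0.002 -0.095]
grip [ 0.567 -0.166  0.27 ] shaker frame [ 0.002 -0.141]
tip [ 0.563 -0.183  0.29 ] shaker frame [ 0.002 -0.158]
cup [ 0.497 -0.209  0.065]
kit1 [ 0.653 -0.234  0.115]
kit2 [ 0.637 -0.301  0.115]
kit3 [ 0.589 -0.283  0.115]
kit4 [ 0.601 -0.213  0.115]
bar len 0.17874489559292558 swing -68.09203780145086
```

```bash
python3 -m pendant '[[[0,0,0,-36,0],[0,0,0,-36,0],[0,0,0,-36,0],[0,-31,-23.5,0,0],[0,-31,-23.5,0,0],[0,-31,-23.5,0,0],[0,-31,-23.5,0,0],[0,-31,-23.5,0,0],[0,-31,-23.5,0,0],[0,-31,-23.5,0,0]]]'
python3 -m pendant '[[[0,-31,-23.5,0,0],[0,-31,-23.5,0,0],[0,-31,-23.5,0,0],[0,-31,-23.5,0,0],[0,-31,-23.5,0,0],[0,-31,-23.5,0,0],[0,-31,-23.5,0,0],[0,-31,-23.5,0,0],[0,0,0,0,0.12],[0,0,0,0,0.12]]]'
python3 -m pendant '[[[0,0,0,0,0.12],[0,0,0,0,0.12],[0,0,0,0,0.12],[0,0,0,0,0.12],[0,0,0,0,0.12],[0,0,0,0,0.12],[0,0,0,0,0.12],[0,0,0,0,0.12],[0,0,0,0,0.12],[0,0,0,0,0.12]]]'
python3 -m pendant '[[[0,0,0,0,0.12],[0,0,0,0,0.12],[0,0,0,0,0.12],[0,0,0,0,0.12],[0,0,0,0,0.12],[0,0,0,0,0.12],[0,0,0,0,0.12],[0,0,0,0,0.12],[0,0,0,0,0.12],[0,0,0,0,0.12]]]'
python3 - <<'E'
from h import *
import cv2
o=ctrl.get_obs();q=o["tool_rot"];R=__import__("scipy.spatial.transform",fromlist=["x"]).Rotation.from_quat(q).as_matrix()
ya=np.degrees(np.arctan2(R[1,1],R[0,1]));d=np.array([.531,.065,.186])-o["eef_pos"]
print(o["eef_pos"],"yaw y",ya,"twist left",np.radians(ya+82),"to go tool mm",1000*R.T@d,o["joint_positions"])
i=grab_frame("top")[115:235,295:445,::-1];cv2.imwrite("pics/t1.png",cv2.resize(i,(750,600)))
E
```

```text
time: 2.23
eef_pos: [0.3833, 0.3338, 0.3005]
tool_rot: [0.204, 0.979, 0.0, 0.0]
wrist_force: [1.1, 0.8, 0.5]
gripper_width: 0.279
finger_force: 0.0
time: 3.07
eef_pos: [0.536, 0.0619, 0.3001]
tool_rot: [0.324, 0.946, -0.0, 0.0]
wrist_force: [-0.3, 1.1, 0.2]
gripper_width: 0.008
finger_force: 0.0
time: 3.9
eef_pos: [0.5351, 0.0641, 0.3003]
tool_rot: [0.801, 0.599, 0.0, 0.0]
wrist_force: [-0.2, 0.1, 0.1]
gripper_width: 0.003
finger_force: 0.0
time: 4.73
eef_pos: [0.5351, 0.0641, 0.3003]
tool_rot: [0.999, 0.042, 0.0, 0.0]
wrist_force: [0.9, -0.6, -0.4]
gripper_width: 0.004
finger_force: 0.0
[0.53505658 0.06412914 0.30031352] yaw y -85.1361368094373 twist left -0.05473591311767092 to go tool mm [ -3.97388343  -1.21698672 114.31326801] [ 9.72311759e-02  1.83285888e-01  1.70661950e+00 -4.95714700e-05
  1.25163754e+00  1.58315263e+00]
```

View pics/t1.png

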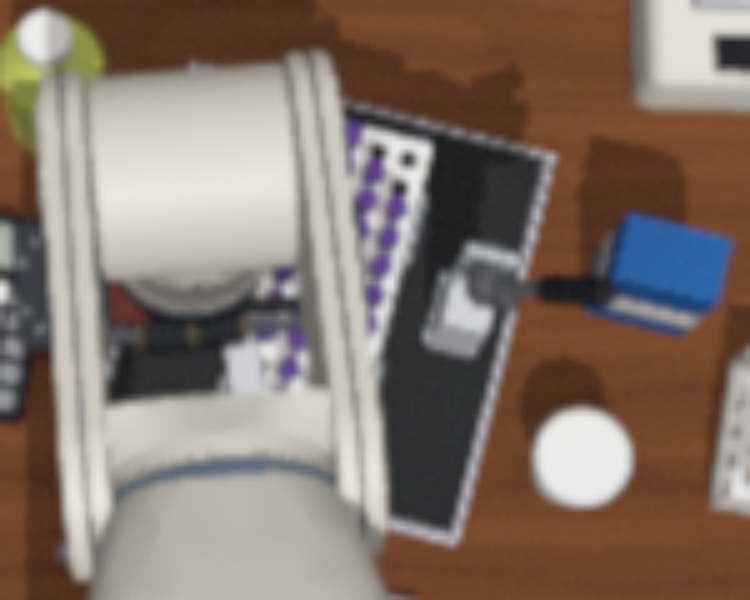

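The gripper is above the bar's back side, with the bar still showing at (245,365) in the crop. I'll descend, close the gap and start the arc.

```bash
python3 -m pendant '[[[0,-2,-1,30,-0.055],[0,-2,0,30,0],[0,0,0,30,0],[0,0,0,24,0],[0,0,0,0,0],[0,0,5,0,0],[0,0,5,0,0],[0,0,4,0,0],[0,0,0,0,0]]]'
python3 -m pendant '[[[0,-1.9,6.8,0,-0.08],[0,-1.9,6.8,0,-0.08],[0,-1.9,6.8,0,-0.08],[0,-1.9,6.8,0,-0.08],[0,-1.9,6.8,0,-0.08],[0,-1.9,6.8,0,-0.08],[0,-1.9,6.8,0,-0.08],[0,-1.9,6.8,0,-0.08],[0,-1.9,6.8,0,-0.08],[0,-1.9,6.8,0,-0.08]]]'
python3 - <<'E'
from h import *
import cv2
o=ctrl.get_obs();R=__import__("scipy.spatial.transform",fromlist=["x"]).Rotation.from_quat(o["tool_rot"]).as_matrix()
print("yaw",np.degrees(np.arctan2(R[1,1],R[0,1])))
v=o["eef_pos"][:2]-[.62,.039];y=np.radians(-14.15);S=np.array([[np.cos(y),-np.sin(y)],[np.sin(y),np.cos(y)]])
print("tcp in shaker axes rel pivot",S.T@v*1000)
i=grab_frame("side")[180:300,280:430,::-1];cv2.imwrite("pics/s2.png",cv2.resize(i,(750,600)))
E
```

```text
time: 5.53
eef_pos: [0.5344, 0.05, 0.188]
tool_rot: [0.997, 0.073, 0.002, 0.0]
wrist_force: [-0.5, 0.1, 1.4]
gripper_width: 0.004
finger_force: 0.0
time: 6.37
eef_pos: [0.5497, -0.0166, 0.1876]
tool_rot: [0.889, 0.457, 0.001, 0.001]
wrist_force: [-0.4, 0.4, -0.1]
gripper_width: 0.009
finger_force: 0.0
yaw -35.58472401077163
tcp in shaker axes rel pivot [-54.52373837 -71.12987906]
```

View pics/s2.png

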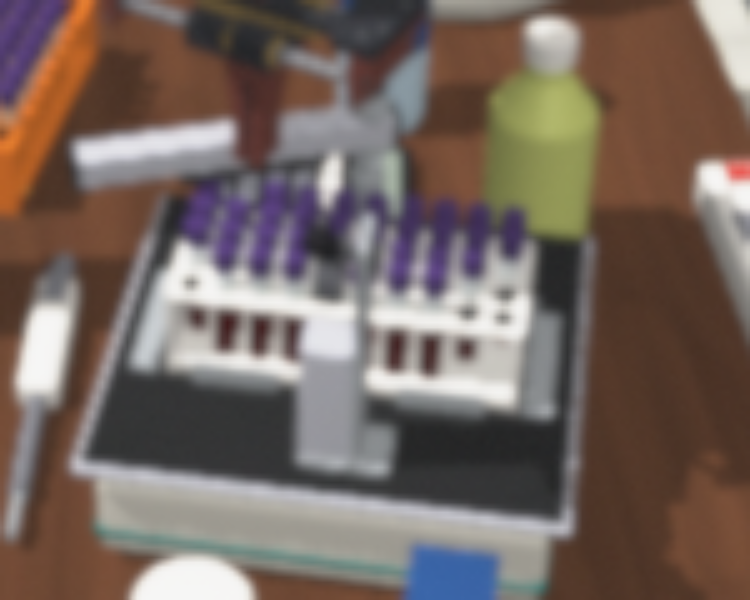

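```bash
python3 - <<'E'
from h import *
o=ctrl.get_obs();f=lambda p:np.round((proj("side",p)-[280,180])*5)
print(o["time"],o["eef_pos"],"tip",f(o["eef_pos"]),"tip before arc",f([.534,.05,.188]))
print("bar end at .2035",f([.443,.015,.2035]),"nut",f([.62,.039,.227]))
import cv2
a=grab_frame("side")[180:300,280:430,::-1];b=grab_frame("top")[115:235,295:445,::-1]
cv2.imwrite("pics/s3.png",np.hstack([cv2.resize(x,(400,320)) for x in (a,b)]))
E
```

```text
6.4167 [ 0.55057646 -0.01743208  0.18765714] tip [256. 195.] tip before arc [219. 127.]
bar end at .2035 [ 66. 148.] nut [366.  78.]
```

View pics/s3.png

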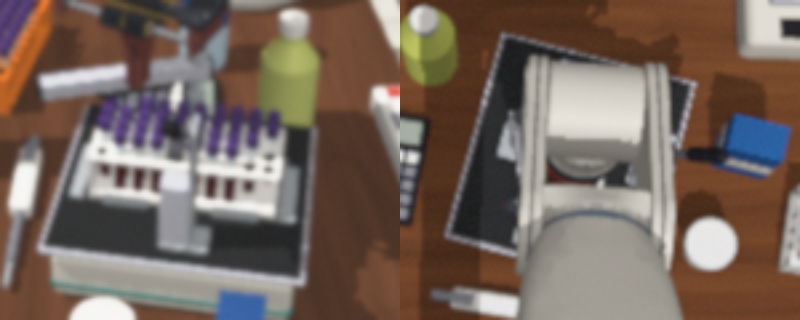

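The bar has not moved: it lies just as before, at (75,145)-(360,110) in the side crop. The finger stands in front of it, and its tip seems to end at about (258,165), higher than the reported TCP's expected (256,195). I'll measure the tip by image difference.

```bash
python3 - <<'E'
from h import *
import cv2
a=cv2.imread("pics/side0.png").astype(int);b=grab_frame("side")[:,:,::-1].astype(int)
d=np.abs(a-b).max(2)
print("cols 322..346, rows 204..224");print(d[204:225,322:346])
print([ (z,np.round(proj("side",[.5506,-.0174,z]),1)) for z in (.188,.198,.208)])
E
```

```text
cols 322..346, rows 204..224
[[  1   1   1   8  34  86 131 148 156 167 174 178 171 146 108  80  69  68
   68  68  68  66  65  65]
 [  1   2   0   6  38  99 157 176 177 179 183 185 177 148 109  77  67  66
   65  63  61  57  54  53]
 [  0   1   0   6  36 100 161 181 177 178 180 180 173 141  98  66  53  50
   51  49  44  37  29  23]
 [  1   1   2   7  38 100 158 173 166 162 160 161 152 121  75  40  24  20
   20  19  17  13   7   6]
 [  1   0   0   9  40  95 139 144 135 126 123 122 112  84  46  17   6   2
    3   3   3   2   1   2]
 [  0   1   0   6  31  74 110 115 106 105 102 100  86  57  27   7   2   1
    1   0   1   1   1   4]
 [  0   0   2   6  26  61  90  98  94  96  96  86  67  41  17   4   1   1
    0   2   1   0   5  14]
 [  1   1   1   6  22  54  76  86  87  87  84  70  49  24   9   2   1   1
    1   1   2   4  14  35]
 [  2   1   1   3  18  39  56  64  65  64  61  47  29  12   3   1   3   2
    3   5   5  13  34  56]
 [  1   1   1   3  11  25  32  33  31  28  24  15   5   6   8   8   6  11
   15  18  16  25  45  62]
 [  2   1   3   2   2   5   3  10  18  20  18  19  22  25  22
[... 447 characters left out ...]
 1   6  16  19  16  21  29  33  31  23  12   2   1   1   4   5  11   7
   17  21  18  10  22  26]
 [  1   2   4   7   6   8  15  18  20  12   5   1   1   1   2   3   6   6
    5  10  10   4   7   9]
 [  2   0   1   1   2   1   4   5   4   2   1   0   0   0   1   1   1   3
    6  11  15   9   5   9]
 [  1   1   0   2   1   1   2   0   1   1   0   1   1   0   0   4   1   5
   11  20  22  15  11  18]
 [  1   1   1   1   1   1   1   2   1   1   1   1   1   0   1   2   3   6
   16  22  22  16  15  27]
 [  1   1   1   1   1   1   1   0   0   0   1   1   1   0   1   2   1   4
   13  17  14   9  14  25]]
[(0.188, array([331.1, 218.9])), (0.198, array([331.2, 216.1])), (0.208, array([331.2, 213.3]))]
```

The tip's lower edge is at row 213, i.e. z≈0.208 where 0.188 was reported. The fingertips really sit about 20 mm above the reported TCP, so they passed over the bar. I'll go up and back, then come down 20 mm lower.

```bash
python3 -m pendant '[[[0,0,0,-30,0],[0,1.9,-6.8,0,0.08],[0,1.9,-6.8,0,0.08],[0,1.9,-6.8,0,0.08],[0,1.9,-6.8,0,0.08],[0,1.9,-6.8,0,0.08],[0,1.9,-6.8,0,0.08],[0,1.9,-6.8,0,0.08],[0,1.9,-6.8,0,0.08],[0,1.9,-6.8,0,0.08]]]'
python3 -m pendant '[[[0,1.9,-6.8,0,0.08],[0,0,-8,0,0],[0,0,-8,0,0],[0,0,0,25,0],[0,0,0,24,0],[0,0,0,0,0],[0,0,0,0,0]]]'
python3 - <<'E'
from h import *
import cv2
a=cv2.imread("pics/side0.png").astype(int);f=grab_frame("side");b=f[:,:,::-1].astype(int)
o=ctrl.get_obs();print(o["eef_pos"],proj("side",o["eef_pos"]),proj("side",o["eef_pos"]+[0,0,.02]))
cv2.imwrite("pics/s4.png",cv2.resize(f[140:240,280:405,::-1],(750,600)))
E
```

```text
time: 7.4
eef_pos: [0.5271, 0.043, 0.2167]
tool_rot: [0.994, 0.11, 0.0, -0.0]
wrist_force: [-0.0, -0.0, 0.4]
gripper_width: 0.004
finger_force: 0.0
time: 7.98
eef_pos: [0.5244, 0.0654, 0.1667]
tool_rot: [0.997, 0.073, -0.001, 0.0]
wrist_force: [-0.3, -0.3, 0.4]
gripper_width: 0.009
finger_force: 0.0
[0.52552788 0.06541937 0.16778128] [320.60544652 207.96993384] [320.56234789 202.62675803]
```

View pics/s4.png

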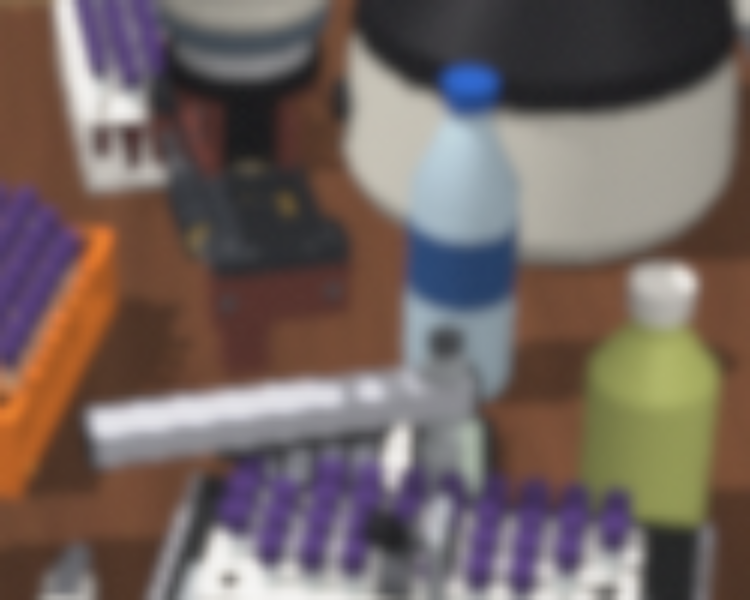

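```bash
python3 -m pendant '[[[0,0,7,0,0],[0,0,7,0,0],[0,-1.9,7,0,-0.08],[0,-1.9,7,0,-0.08],[0,-1.9,7,0,-0.08],[0,-1.9,7,0,-0.08],[0,-1.9,7,0,-0.08],[0,-1.9,7,0,-0.08],[0,0,0,0,0]]]'
python3 - <<'E'
from h import *
o=ctrl.get_obs();v=o["eef_pos"][:2]-[.62,.039];y=np.radians(-14.15);S=np.array([[np.cos(y),-np.sin(y)],[np.sin(y),np.cos(y)]])
print("tcp rel pivot",S.T@v*1000)
for c in("side","top"):
  grab_frame(c)
  for n in("bar_tip","rack"):print(c,n,[(round(d["p"],2),np.round(d["centre"],3)) for d in boxes_of(c,n)[:2]])
E
```

```text
time: 8.78
eef_pos: [0.532, 0.0068, 0.1684]
tool_rot: [0.951, 0.309, 0.001, 0.0]
wrist_force: [0.8, -0.2, -0.0]
gripper_width: 0.002
finger_force: 0.0
tcp rel pivot [-77.46163951 -52.77581529]
side bar_tip [(0.7, array([ 0.552, -0.011,  0.201]))]
side rack [(0.92, array([0.389, 0.275, 0.06 ])), (0.7, array([ 0.62 , -0.051,  0.142]))]
top bar_tip []
top rack [(0.74, array([ 0.272, -0.246,  0.079])), (0.63, array([ 0.686, -0.045,  0.139]))]
```

The bar is moving (bar_tip estimate went from y 0.023 to -0.011). Continuing the arc home.

```bash
python3 -m pendant '[[[0,-1.9,7.2,0,-0.08],[0,-1.9,7.2,0,-0.08],[0,-1.9,7.2,0,-0.08],[0,-1.9,7.2,0,-0.08],[0,-1.9,7.2,0,-0.08],[0,-1.9,7.2,0,-0.08],[0,-1.9,7.2,0,-0.08],[0,-1.9,7.2,0,-0.08],[0,0,0,0,0],[0,0,0,0,0]]]'
cat > st.py <<'E'
from h import *
o=ctrl.get_obs();v=o["eef_pos"][:2]-[.62,.039];y=np.radians(-14.15);S=np.array([[np.cos(y),-np.sin(y)],[np.sin(y),np.cos(y)]])
R=__import__("scipy.spatial.transform",fromlist=["x"]).Rotation.from_quat(o["tool_rot"]).as_matrix()
print("tcp rel pivot (shaker)",S.T@v*1000,o["eef_pos"],"yaw",np.degrees(np.arctan2(R[1,1],R[0,1])),o["wrist_force"],"t",o["time"])
E
python3 st.py
```

```text
time: 9.92
eef_pos: [0.5663, -0.0382, 0.1671]
tool_rot: [0.807, 0.59, -0.0, -0.0]
wrist_force: [-0.8, 0.1, -0.3]
gripper_width: 0.003
finger_force: 0.0
tcp rel pivot (shaker) [-33.2146463  -88.02192297] [ 0.56627516 -0.03823156  0.16713909] yaw -17.64033389039446 [-0.7508278   0.11537142 -0.25910306] t 9.9167
```

```bash
python3 -m pendant '[[[0,-1,3,0,-0.03],[0,-1,3,0,-0.03],[0,0,2,0,0],[0,0,0,0,0]]]';python3 -m pendant '[[[0,0,2,0,0],[0,0,0,0,0]]]';python3 -m pendant '[[[0,0,2,0,0],[0,0,0,0,0]]]'; python3 st.py
```

```text
time: 10.25
eef_pos: [0.5733, -0.0422, 0.1672]
tool_rot: [0.789, 0.614, -0.0, -0.0]
wrist_force: [-0.8, -0.1, -0.9]
gripper_width: 0.004
finger_force: 0.1
time: 10.42
eef_pos: [0.5754, -0.0429, 0.1673]
tool_rot: [0.789, 0.615, -0.0, 0.0]
wrist_force: [-0.5, -0.2, -0.4]
gripper_width: 0.005
finger_force: 0.2
time: 10.58
eef_pos: [0.5775, -0.0435, 0.1673]
tool_rot: [0.788, 0.615, 0.0, 0.0]
wrist_force: [-0.7, -0.5, -0.6]
gripper_width: 0.007
finger_force: 0.2
tcp rel pivot (shaker) [-21.0374082  -90.35752999] [ 0.57751197 -0.04347316  0.16729673] yaw -14.065816279258879 [-0.74053206 -0.47900444 -0.64421177] t 10.5833
```

No stop felt yet; I'll keep going in small steps.

```bash
for i in 1 2 3; do python3 -m pendant '[[[0,0,2,0,0],[0,0,0,0,0]]]' | grep -E "eef|wrist|finger"; done; python3 st.py; python3 - <<'E'
from h import *
import cv2
f=grab_frame("side");print([(round(d["p"],2),np.round(d["centre"],3)) for d in boxes_of("side","bar_tip")[:2]])
cv2.imwrite("pics/s5.png",cv2.resize(f[180:280,290:415,::-1],(750,600)))
E
```

```text
eef_pos: [0.5795, -0.044, 0.1673]
wrist_force: [-0.5, 0.1, 0.3]
finger_force: 0.1
eef_pos: [0.5807, -0.0444, 0.1671]
wrist_force: [-3.1, 0.8, 2.0]
finger_force: 1.4
eef_pos: [0.5811, -0.0446, 0.1666]
wrist_force: [-7.2, 1.2, 1.7]
finger_force: 3.5
tcp rel pivot (shaker) [-17.26032829 -90.53996158] [ 0.58112985 -0.04457341  0.16661638] yaw -14.042072844951333 [-7.16531725  1.1736038   1.66373586] t 11.0833
[(0.57, array([ 0.605, -0.039,  0.205]))]
```

View pics/s5.png

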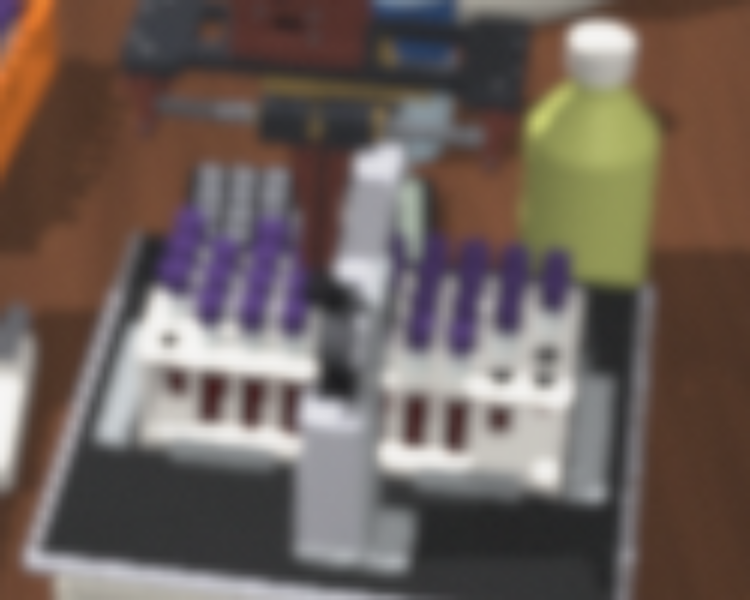

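The bar now reaches straight into the catch post (its end is by (360,270)), and the push force rises steeply, so it is against its stop. One more press to confirm, then I'll back off, go up and move over the lever.

```bash
python3 -m pendant '[[[0,0,2,0,0],[0,0,2,0,0],[0,0,0,0,0],[0,0,0,0,0]]]'; python3 st.py
python3 -m pendant '[[[0,0,-8,0,0],[0,0,-8,0,0],[0,0,-4,0,0],[0,0,0,-35,0],[0,0,0,-35,0],[0,0,0,-35,0],[0,0,0,-35,0],[0,0,0,0,0]]]'
python3 -m pendant '[[[0,-28,9,0,0],[0,-28,9,0,0],[0,-27,9,0,0],[0,-27,4,0,0],[0,0,0,0,0],[0,0,0,0,0]]]'; python3 st.py
python3 - <<'E'
from h import *
for c in("side","top"):
  grab_frame(c)
  for n in("bar_tip","cam_lever","rack"):print(c,n,[(round(d["p"],2),np.round(d["centre"],3)) for d in boxes_of(c,n)[:2]])
E
```

```text
time: 11.52
eef_pos: [0.582, -0.0449, 0.1655]
tool_rot: [0.788, 0.615, -0.004, -0.004]
wrist_force: [-13.9, 3.8, 1.8]
gripper_width: 0.007
finger_force: 7.2
tcp rel pivot (shaker) [-16.34601023 -90.65708679] [ 0.58198779 -0.0449105   0.16554585] yaw -14.039053299615677 [-13.85202518   3.80580531   1.78880337] t 11.5167
time: 12.18
eef_pos: [0.5718, -0.0414, 0.3154]
tool_rot: [0.788, 0.615, 0.005, 0.005]
wrist_force: [1.6, -0.5, 0.2]
gripper_width: 0.01
finger_force: 0.0
time: 12.68
eef_pos: [0.571, -0.1564, 0.3071]
tool_rot: [0.789, 0.614, 0.0, 0.0]
wrist_force: [0.2, 0.3, 0.5]
gripper_width: 0.004
finger_force: 0.0
tcp rel pivot (shaker) [   0.2632975  -201.46595556] [ 0.57100468 -0.15641765  0.30705145] yaw -14.18343627556739 [0.15964107 0.3171471  0.49189757] t 12.6833
side bar_tip [(0.55, array([ 0.608, -0.03 ,  0.205])), (0.45, array([0.756, 0.138, 0.108]))]
side cam_lever []
side rack [(0.81, array([0.391, 0.276, 0.063])), (0.69, array([ 0.623, -0.05 ,  0.144]))]
top bar_tip [(0.79, array([ 0.603, -0.038,  0.201]))]
top cam_lever [(0.41, array([ 0.603, -0.036,  0.202])), (0.38, array([ 0.578, -0.119,  0.237]))]
top rack [(0.8, array([0.388, 0.327, 0.058])), (0.74, array([ 0.581, -0.033,  0.143]))]
```

The bar is home (13.9 N at the stop, position agrees). Now pressing the lever down along its arc.

```bash
python3 -m pendant '[[[0,0,0,8,0],[0,0,0,8,0],[0,-2,0,8,0],[0,-3,0,8,0],[0,-4,0,8,0],[0,0,0,0,0]]]'; python3 -m pendant '[[[0,-4,0,8,0],[0,-4,0,8,0],[0,-3,0,8,0],[0,-3,0,8,0],[0,0,0,0,0]]]';  python3 -m pendant '[[[0,-3,0,8,0],[0,-2,0,8,0],[0,-1,0,7,0],[0,0,0,0,0],[0,0,0,0,0]]]'; python3 st.py
```

```text
time: 13.58
eef_pos: [0.5674, -0.1644, 0.2648]
tool_rot: [0.788, 0.615, -0.001, -0.001]
wrist_force: [0.3, -0.1, -0.5]
gripper_width: 0.003
finger_force: 0.0
time: 14.0
eef_pos: [0.5645, -0.178, 0.2334]
tool_rot: [0.788, 0.615, -0.001, -0.001]
wrist_force: [1.6, -0.3, -0.4]
gripper_width: 0.007
finger_force: 0.0
time: 14.42
eef_pos: [0.5635, -0.1831, 0.2115]
tool_rot: [0.788, 0.615, -0.0, -0.001]
wrist_force: [-0.2, -0.3, 0.8]
gripper_width: 0.007
finger_force: 0.0
tcp rel pivot (shaker) [  -0.44543754 -229.19073433] [ 0.56353981 -0.18312798  0.21145531] yaw -14.050706414579281 [-0.18940176 -0.27928919  0.77079236] t 14.4167
```

Pressing shows too little force. I'll look at both views in one picture.

```bash
python3 - <<'E'
from h import *
import cv2
a=grab_frame("side")[195:275,300:380,::-1];b=grab_frame("top")[140:220,350:430,::-1];c=cv2.imread("pics/side0.png")[195:275,300:380]
o=ctrl.get_obs();p=o["eef_pos"]+[0,0,.02]
print("tip side crop",(proj("side",p)-[300,195])*5,"pivot",(proj("side",[.579,-.122,.227])-[300,195])*5,"top tip",(proj("top",p)-[350,140])*5)
im=np.hstack([cv2.resize(x,(400,400),interpolation=cv2.INTER_CUBIC) for x in(a,b)]);cv2.imwrite("pics/z.png",im)
E
```

```text
tip side crop [210.43080063 249.42371131] pivot [226.72537607 179.30751733] top tip [315.92631462 183.25044243]
```

View pics/z.png

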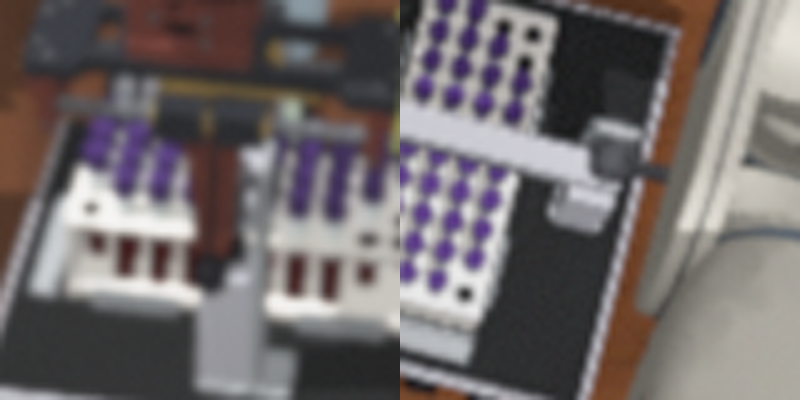

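The fingertip at (213,260) stands on the black grip end at (210,275), which started at about (225,165). So the lever is going down, and the top view shows the bar home in the post at (595,165). I'll press on until the stop is felt.

```bash
for i in 1 2 3 4 5; do python3 -m pendant '[[[0,0,0,4,0],[0,0,0,0,0]]]' | grep -E "eef|wrist"; done
```

```text
eef_pos: [0.5643, -0.1835, 0.2082]
wrist_force: [-0.1, -0.9, 1.2]
eef_pos: [0.5642, -0.1837, 0.2042]
wrist_force: [-0.1, -0.7, 2.4]
eef_pos: [0.5641, -0.1837, 0.2]
wrist_force: [1.0, -2.5, 3.5]
eef_pos: [0.5639, -0.1835, 0.1957]
wrist_force: [0.1, -1.8, 2.1]
eef_pos: [0.5641, -0.1834, 0.1922]
wrist_force: [-0.2, -1.2, 6.0]
```

```bash
for i in 1 2 3 4 5; do python3 -m pendant '[[[0,0,0,3,0],[0,0,0,0,0]]]' | grep -E "eef|wrist"; done; python3 -m pendant '[[[0,0,0,0,0],[0,0,0,0,0]]]'
```

```text
eef_pos: [0.5645, -0.1835, 0.1914]
wrist_force: [-5.7, -0.5, 20.6]
eef_pos: [0.5648, -0.1836, 0.1908]
wrist_force: [-11.8, 1.8, 36.7]
eef_pos: [0.565, -0.1836, 0.1902]
wrist_force: [-17.8, 3.0, 53.3]
eef_pos: [0.5654, -0.1837, 0.1896]
wrist_force: [-23.6, 5.6, 69.7]
eef_pos: [0.5657, -0.1838, 0.189]
wrist_force: [-30.6, 7.6, 87.3]
time: 16.35
eef_pos: [0.5657, -0.1837, 0.189]
tool_rot: [0.788, 0.615, 0.002, 0.003]
wrist_force: [-30.1, 6.8, 86.6]
gripper_width: 0.001
finger_force: 42.7
```

That is a hard stop (87 N). I'll release and retreat upward, then check with the networks.

```bash
python3 -m pendant '[[[0,0,0,-12,0],[0,0,0,-20,0],[0,0,0,-35,0],[0,0,0,-40,0],[0,0,0,-40,0],[0,0,-40,0,0],[0,0,-40,0,0],[0,0,-40,0,0],[0,0,-40,0,0],[0,0,0,0,0]]]'
python3 - <<'E'
from h import *
print(ctrl.get_obs()["eef_pos"])
for c in("side","top"):
  grab_frame(c)
  for n in("bar_tip","cam_lever","lever_grip","lever_tip","rack","bar_pad","cup","kit_box"):print(c,n,[(round(d["p"],2),np.round(d["centre"],3)) for d in boxes_of(c,n)[:3]])
a=grab_frame("side").astype(int)
for n,an in(("down",-13),("up",52),("half",0)):
  r=np.radians(an);print(n,[np.round(proj("side",[.579-.244*R*np.cos(r),-.122-.97*R*np.cos(r),.227+R*np.sin(r)])) for R in(.072,.095)])
print("brightness rows 225..262 x cols 335..350 step");print(a[225:263:2,334:352].max(2))
E
```

```text
time: 17.18
eef_pos: [0.4021, -0.1419, 0.3228]
tool_rot: [0.788, 0.615, -0.001, -0.003]
wrist_force: [-0.1, 0.9, 0.3]
gripper_width: 0.004
finger_force: 0.0
[ 0.40210056 -0.14194792  0.32278564]
side bar_tip [(0.62, array([ 0.61 , -0.02 ,  0.202]))]
side cam_lever [(0.61, array([ 0.575, -0.165,  0.222])), (0.31, array([ 0.52 , -0.386,  0.057]))]
side lever_grip []
side lever_tip [(0.77, array([ 0.571, -0.169,  0.224]))]
side rack [(0.91, array([0.398, 0.256, 0.062])), (0.83, array([ 0.619, -0.048,  0.143])), (0.75, array([ 0.279, -0.275,  0.068]))]
side bar_pad []
side cup [(0.7, array([ 0.501, -0.227,  0.067]))]
side kit_box [(0.57, array([ 0.622, -0.29 ,  0.098]))]
top bar_tip [(0.98, array([ 0.598, -0.04 ,  0.201])), (0.37, array([0.419, 0.053, 0.024]))]
top cam_lever [(0.73, array([ 0.576, -0.152,  0.222]))]
top lever_grip [(0.65, array([ 0.575, -0.147,  0.227]))]
top lever_tip [(0.49, array([ 0.573, -0.15 ,  0.228]))]
top rack [(0.93, array([ 0.583, -0.026,  0.14 ])), (0.92, array([0.385, 0.326, 0.059]))]
top bar_pad [(0.67, array([0.737, 0.158, 0.122]))]
top cup []
top kit_box 
[... 996 characters left out ...]
 44  47  72 108 129 130]
 [119 141 131  95  69  63  57  48  43  43  42  39  38  44  74 110 129 128]
 [145 158 137  95  66  57  50  45  47  47  45  49  67  88 110 132 139 129]
 [166 172 144  99  67  55  47  46  48  46  47  68 108 143 158 158 147 132]
 [220 213 181 139  97  66  48  48  47  44  47  72 112 144 153 147 136 127]
 [236 238 237 227 192 127  68  49  46  44  53  81 114 134 140 137 129 127]
 [164 177 191 191 163 110  64  53  48  47  62  96 125 138 139 136 129 130]
 [111 102  93  86  75  56  48  48  45  49  74 107 132 140 139 133 126 126]
 [ 64  60  55  54  56  65  72  70  72  85 106 127 137 141 138 133 125 121]
 [ 52  53  55  57  75 109 132 136 133 134 136 140 139 139 138 133 125 118]]
```

The networks and pixels put the lever down. To be sure of its slope, I'll press once more further out and compare the contact height with the first press (20 N at z=0.1914, 62 mm from the pivot).

```bash
python3 -m pendant '[[[0,-4,40,0,0],[0,-4,40,0,0],[0,-4,40,0,0],[0,-2,40,0,0],[0,0,0,40,0],[0,0,0,40,0],[0,0,0,36,0],[0,0,0,0,0],[0,0,0,0,0]]]'; python3 st.py; for i in 1 2 3 4 5 6; do python3 -m pendant '[[[0,0,0,3,0],[0,0,0,0,0]]]' | grep -E "eef|wrist"; done
```

```text
time: 18.88
eef_pos: [0.5595, -0.1966, 0.2071]
tool_rot: [0.788, 0.615, -0.001, -0.002]
wrist_force: [0.2, 0.5, 0.9]
gripper_width: 0.001
finger_force: 0.0
tcp rel pivot (shaker) [  -1.09309585 -243.24098033] [ 0.55947707 -0.1965936   0.20707275] yaw -14.04100982237853 [0.18395295 0.46403116 0.90531108] t 18.8833
eef_pos: [0.562, -0.1976, 0.2077]
wrist_force: [0.3, 0.8, 0.1]
eef_pos: [0.5613, -0.1973, 0.2038]
wrist_force: [-1.1, -0.5, 0.0]
eef_pos: [0.5606, -0.197, 0.1995]
wrist_force: [0.2, 0.4, -1.0]
eef_pos: [0.5603, -0.1969, 0.1959]
wrist_force: [-0.1, -0.6, 0.1]
eef_pos: [0.5603, -0.1969, 0.1927]
wrist_force: [0.2, 0.4, -1.0]
eef_pos: [0.5606, -0.197, 0.1899]
wrist_force: [0.9, 1.1, 0.5]
```

```bash
for i in 1 2 3 4; do python3 -m pendant '[[[0,0,0,1.5,0],[0,0,0,0,0]]]' | grep -E "eef|wrist"; done
```

```text
eef_pos: [0.5609, -0.197, 0.1893]
wrist_force: [-1.0, 0.3, 4.9]
eef_pos: [0.5611, -0.1971, 0.1888]
wrist_force: [-3.3, 1.8, 10.7]
eef_pos: [0.5613, -0.1971, 0.1883]
wrist_force: [-5.5, 2.5, 18.0]
eef_pos: [0.5614, -0.1971, 0.1879]
wrist_force: [-8.0, 3.9, 25.0]
```

The contact is 3.2 mm lower over 14 mm, a slope of about 13°, so the lever is fully down. Retreating and handing in.

```bash
python3 -m pendant '[[[0,0,0,-12,0],[0,0,0,-25,0],[0,0,0,-40,0],[0,0,0,-40,0],[0,0,0,-30,0],[0,0,0,0,0],[0,0,0,0,0]]]'; python3 -c "
from cell import *
print(finish_job())"
```

```text
time: 21.13
eef_pos: [0.5615, -0.1973, 0.3334]
tool_rot: [0.788, 0.615, 0.001, 0.002]
wrist_force: [-0.7, -0.3, -1.0]
gripper_width: 0.003
finger_force: 0.0
the job is handed in; nothing more can be done
None
```

I pushed the bar home against its stop and the cam lever fully down onto its stop (measured about 13° below level), then handed the job in at about 21 s; no verdict came back, and I didn't measure the rubber strip's force on the tubes.

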